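# Check both sprung corners of a blank-holder tilt mount

## Robot

A 7-joint arm with a two-finger parallel gripper is mounted at the origin on the work surface. World frame = base frame: x ahead of the robot, y to its left, z up, the work surface at z = 0. Lengths are in m, angles in rad, forces in N, time in s.
With the tool pointing down it reaches from about 0.425 to 0.925 m from the base axis. Payload 6.8 kg.
Tool frame: the origin (TCP) lies midway between the tips of the shut fingers; the grasp point (between the pads) lies 19 mm behind it (grip_point_offset is the distance from the TCP to the grasp point, in m); y points along the fingers, x is the direction in which the jaws open and shut, and the axes are right-handed (so a half turn about y gives the same grasp; the last joint's range is limited). The gripper opens to 85 mm and grips with 20 to 120 N. Pads are 22 mm wide; open, the fingers measure 114 mm over their backs; the gripper's body (76 mm by 85 mm) begins 54 mm behind the grasp point. The pads swing forward as they close: fully open they stand 13 mm farther back than shut.
Start: joints at [1.082, 0.477, 0.022, 1.555, -0.011, 1.109, -0.083], TCP at [0.251, -0.627, 0.231] pointing down, gripper open.
Joint ranges: [-2.96, 2.96], [-0.34, 2.1], [-1.41, 1.46], [0.24, 2.44], [-1.37, 4.51], [0.17, 1.92], [-2.96, 2.96]. Speed limits (rad/s): [2.39, 2.39, 3.14, 3.14, 3.14, 3.14, 3.14].

## Interface

Orientations are given as a unit quaternion [w, x, y, z].
In Python, from station import get_obs, read_camera, hand_in, grip_point_offset gives the robot as it stands.
- The arm moves only by the tool play_rows, never from a script. Its argument "increments" is a list of rows, each a list of 2 entries, a list of its own where there are three numbers: the shift along the tool's x, y, z in m, then the turn, a rotation vector about the tool's x, y, z in degrees. In form: [[[tx, ty, tz], [ax, ay, az]], ...]. A call has 1 to 20 rows; each row shifts and turns the commanded pose from where the row before left it, along the tool's axes as they then stand; what a row does not reach is not made up. A row lasts 1/12 s, in which the tool goes at most 41.7 mm and 7.16 degrees, less where a joint would pass 70% of its speed; a pose out of reach is approached as far as the arm can. A call with a gripper value outside its range is refused whole. "gripper" is the finger opening in m, from 0 to 0.0854, set as the call begins (left out, the last holds). The fingers move at their own pace and stop on an object; "grip_force" is the grip in N (left out, the last holds). Time passes only in rows, so rows that do not move let the fingers close. It gives the time, the measured TCP pose, the force and the opening at its end, in the units of the state.
- get_obs(): the state, without advancing time (a new reading comes with each control period).
- read_camera(name): name is "side" or "top" or "wrist"; returns a dict with "color" (420x560x3 uint8, red, green, blue), "range_z" (420x560 float32, m along the optical axis (not along the pixel's ray), 0 where there is no reading), "intrinsics" (3x3 intrinsics, pixels), "R" (3x3) and "t" (3): a world point X has camera coordinates R X + t; the wrist camera has in their place "hand_eye" (4x4, takes a point from camera to tool coordinates, whose origin is the TCP and whose axes are the tool frame's). Camera axes: x right, y down, z forward; pixel columns grow to the right and rows downward; lengths in m; the calibration is good to about 2 mm. A picture is of the moment at which its call begins: read the wrist's pose just before it.
- hand_in(): hands the job in, once; it reports no verdict.
The state is a dict: "t": time; "q": joint angles; "joint_vel": joint speeds; "joint_torque": joint torques, N m; "eef_pos": TCP position; "tool_rot": TCP orientation; "contact_force": force on the tool from outside, world axes, zero at the start; "torque": the same for the moment, N m; "gripper_width": opening from 0.0 (shut) to 1.0 (fully open).
Only numpy, scipy, OpenCV 4.12 (cv2) and the standard library are available. Lean on these libraries where they do the work, as an engineer would, in place of code of your own. Each camera call takes 0.05 s, during which the arm holds its last target. There are 200 camera calls.

## Task

Check the springs of the tilt mount that holds the glass blank. With the fingertips, press down the round pad on its left corner (the robot's left) until the left pointer stands level with the index clip on its scale, hold it there for about a second, then release it so that the plate springs back level; then do the same with the right pad and the right clip, and end with the plate released. Press on the pads only, do not push on the pointers or drive them well past their clips, and leave the tools lying around where they are.

Things in the scene. Friction and masses are not known exactly. Their poses are not given: they have to be found in the camera images.
- mount: The tilt mount's fixed base, screwed to the table: grey slab 130 (x) x 360 (y) x 20 mm. Origin: centre of its underside, on the table. Its y axis runs along the slab towards the left pad; x is the rocking axis. The mount's yaw varies by up to about 0.4 rad. Two aluminium scale plates 50 wide x 85 mm high (tops 105 mm above the table) stand on it at y = +150 and -150 mm, at x = -16 mm, behind the pointer tips as seen from +x.
- plate (a joint): Tilt of the rocking plate (aluminium, 120 mm square, 8 mm thick, set cornerwise, a glass blank clamped in a 64 mm ring at its middle, standing 11 mm above the plate's face). It rocks about the mount's x axis, 75 mm above the table. 0 = level, its rest; positive = left corner down, negative = right corner down; stops at +-0.30 rad. A centring spring of about 2.4 N m/rad returns it: about 6 N on a pad at 0.16 rad.
- pad_left_top (a point): Centre of the flat top of the round steel pad (30 mm across, 14 mm tall) on the plate's left corner, at y = +65 mm in the mount's frame; 93 mm above the table when level. It goes down about 65 mm per rad of tilt. Its z axis is the pad's axis. Left is as seen from the robot (left = +y).
- tip_left (a point): Free end of the thin dark left pointer (3 mm thick) that sticks out from the plate's left corner, 145 mm from the rocking axis; 75 mm above the table when level, dropping 145 mm x sin(tilt) as the left corner is pressed.
- clip_left: Dark steel index clip on the left scale, fixed: a small block 18 x 16 mm and 12 mm high on the face of the scale towards +x; it is the mark for the left pointer. Origin: mid-height of the clip, just outboard of the pointer's end. Its height differs from run to run and from the other clip's: 16 to 30 mm below the level pointer, that is a tilt of +0.1 to +0.21 rad.
- pad_right_top (a point): Centre of the flat top of the round steel pad (30 mm across, 14 mm tall) on the plate's right corner, at y = -65 mm in the mount's frame; 93 mm above the table when level. It goes down about 65 mm per rad of tilt. Its z axis is the pad's axis. Right is as seen from the robot (left = +y).
- tip_right (a point): Free end of the thin dark right pointer (3 mm thick) that sticks out from the plate's right corner, 145 mm from the rocking axis; 75 mm above the table when level, dropping 145 mm x sin(tilt) as the right corner is pressed.
- clip_right: Dark steel index clip on the right scale, fixed: a small block 18 x 16 mm and 12 mm high on the face of the scale towards +x; it is the mark for the right pointer. Origin: mid-height of the clip, just outboard of the pointer's end. Its height differs from run to run and from the other clip's: 16 to 30 mm below the level pointer, that is a tilt of -0.1 to -0.21 rad.
- cup_wide: Bystander, loose: steel cup grinding wheel with a bronze-coloured rim, 60 mm across, 50 mm high. Origin at the centre of its underside.
- cup_slim: Bystander, loose: slim steel cup grinding wheel, 38 mm across, 62 mm high. Origin at the centre of its underside.
- cup_small: Bystander, loose: small steel cup grinding wheel, 44 mm across, 40 mm high. Origin at the centre of its underside.
- blank: Bystander, loose: loose round glass blank, 54 mm across, 14 mm thick, lying flat. Origin at the centre of its underside.
- gauge_block: Bystander, loose: steel block 50 x 30 x 25 mm. Origin at the centre of its underside.
- wrench: Bystander, loose: open-ended wrench, 150 mm long, lying flat. Origin at its underside.
- dressing_stone: Bystander, loose: grey stone bar 90 x 26 x 22 mm. Origin at the centre of its underside.

How it is judged:
On the way, in this order (a step that is already met when the one before it is completed fails the run):
1. left pad pressed by the fingers and the left pointer level with its clip (within 5 mm) for 0.6 s (z of tip_left in the frame of clip_left between -0.005 and 0.005 m and contact force between the fingers and pad_left above 1 N), for 0.6 s.
2. left pad released, plate level again (value of joint plate between -0.03 and 0.03 rad and contact force between the fingers and pad_left below 0.1 N and contact force between the fingers and pad_right below 0.1 N), for 0.2 s.
3. right pad pressed by the fingers and the right pointer level with its clip (within 5 mm) for 0.6 s (z of tip_right in the frame of clip_right between -0.005 and 0.005 m and contact force between the fingers and pad_right above 1 N), for 0.6 s.
At the end, for the whole second after the job is handed in: both pads released, the plate at rest and level within 0.03 rad, every bystander within 15 mm of where it stood (all of step 2 and velocity of joint plate between -0.1 and 0.1 rad/s and distance of each of cup_wide, cup_slim, cup_small, blank, gauge_block, wrench, dressing_stone from where it was at the start of the episode below 0.015 m); the robot touches nothing.
It fails at once if a pointer is driven well past its clip (its tip more than 10 mm below the clip's middle) (z of tip_left in the frame of clip_left below -0.01 m or z of tip_right in the frame of clip_right below -0.01 m).
It fails at once if the robot pushes on a pointer itself (contact force between any of the fingers, the arm and pointer_left above 1 N or contact force between any of the fingers, the arm and point_left above 1 N or contact force between any of the fingers, the arm and pointer_right above 1 N or contact force between any of the fingers, the arm and point_right above 1 N).
It fails at once if a bystander is shifted, lifted or carried (more than 15 mm) (distance of any of cup_wide, cup_slim, cup_small, blank, gauge_block, wrench, dressing_stone from where it was at the start of the episode above 0.015 m).
It also fails if it takes over 43 s, if anything falls off the work surface, if the arm or the gripper's body presses on something with over 40 N, if the wrist force passes 120 N, or if a joint passes its speed limit or range.

## Working session

There is one attempt and no reset: what is moved stays moved. The work goes in short steps, Python scripts to look and compute and a tool call to move; the robot and the scene stay as the last step left them, time stands still between calls to the robot, and variables do not carry over. Pictures are saved under pics/ and viewed, about 8 in all and at most 12, crops included, and the job is handed in when it is done.

Besides the shell and the picture viewer there is one more tool, called after "Request:" in YAML: its name, and indented under it one key for each argument. play_rows: Moves the arm, as the interface text tells. Its arguments: {"type":"object","properties":{"increments":{"type":"array","items":{"type":"array"}},"gripper":{"type":"number"},"grip_force":{"type":"number"}},"required":["increments"]}

```bash
mkdir -p pics; ls
cat > h.py <<'E'
import numpy as np, cv2
from station import *
def save(name,fn):
    c=read_camera(name); cv2.imwrite('pics/'+fn+'.png',c['color'][:,:,::-1]); np.savez('pics/'+fn+'.npz',**c); return c
def world(c):
    K=c['intrinsics'];z=c['range_z'];v,u=np.mgrid[:z.shape[0],:z.shape[1]]
    P=np.stack([(u-K[0,2])/K[0,0]*z,(v-K[1,2])/K[1,1]*z,z],-1)
    return (P-c['t'])@c['R']
E
python3 - <<'E'
from h import *
o=get_obs();print(o['t'],o['eef_pos'],o['tool_rot'],o['contact_force'],grip_point_offset)
a=save('top','top0');b=save('side','side0')
for c in(a,b): print(c['R'],c['t'],c['intrinsics'])
cv2.imwrite('pics/both.png',np.vstack([a['color'],b['color']])[:,:,::-1][:, :])
E
```

```text
pics
0.0 [ 0.25062116 -0.62609083  0.23031451] [ 0.58592046 -0.58525619  0.39691012 -0.3957711 ] [-0.46373545 -0.17695596 -0.63735205] 0.0187
[[ 0.01804371 -0.99924231 -0.03448508]
 [-0.98540062 -0.01193262 -0.16983295]
 [ 0.16929277  0.03704604 -0.98486931]] [0.03033333 0.57228914 0.73012914] [[385.37788313   0.         278.6306314 ]
 [  0.         385.37788313 208.28252593]
 [  0.           0.           1.        ]]
[[-0.94721918 -0.32053806  0.00558416]
 [-0.23450448  0.68089488 -0.69382261]
 [ 0.21859433 -0.65851159 -0.7201243 ]] [0.5420021  0.16659338 0.73955105] [[451.16930181   0.         279.34791747]
 [  0.         451.16930181 208.15417545]
 [  0.           0.           1.        ]]
```

View pics/top0.png

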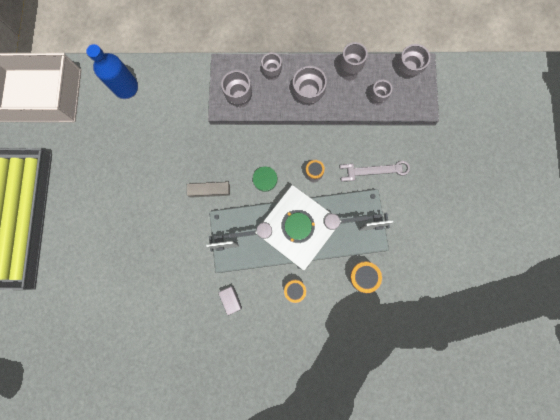

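View pics/side0.png

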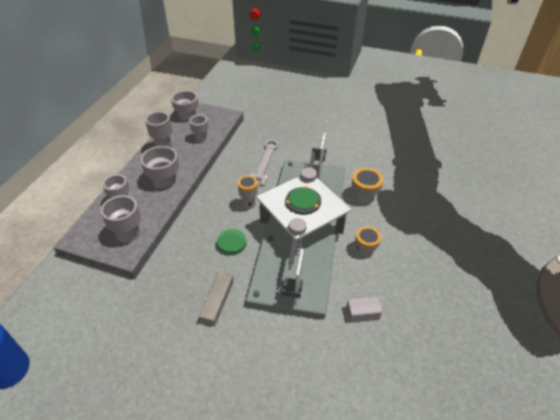

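The top view shows the pads at about (264,230) on the left and (332,221) on the right, with the scales at (221,243) and (379,223). The side view shows the left clip near (292,287) and the right near (318,157). Next I'll zoom in and measure.

Run:
```python
from h import *
a=np.load('pics/top0.npz');b=np.load('pics/side0.npz')
def ray(c,u,v,z):
    d=c['R'].T@np.linalg.inv(c['intrinsics'])@[u,v,1];o=-c['R'].T@c['t'];return o+d*(z-o[2])/d[2]
for n,uv in dict(L=(264,230),R=(332,221)).items(): print(n,ray(a,*uv,.093))
for n,uv in dict(L=(297,226),R=(308,174)).items(): print('side',n,ray(b,*uv,.093))
W=world(b); 
for r,c in((226,297),(174,308),(200,303)): print(W[r,c])
A=a['color'][205:260,195:405];B=b['color']
f=lambda im,s:cv2.resize(im,None,fx=s,fy=s,interpolation=cv2.INTER_CUBIC)
p=np.zeros((600,800,3),np.uint8)
x=f(A,3.8);p[:x.shape[0],:x.shape[1]]=x
x=f(B[250:300,265:325],6.5);p[215:215+x.shape[0],:x.shape[1]]=x
x=f(B[130:180,295:355],6.5);p[215:215+x.shape[0],400:400+x.shape[1]]=x
cv2.imwrite('pics/zoom.png',p[:,:,::-1])
```

```text
L [0.52225159 0.0642869  0.093     ]
R [ 0.54114133 -0.06394505  0.093     ]
side L [0.51806142 0.07143844 0.093     ]
side R [ 0.53659438 -0.05709399  0.093     ]
[0.51828651 0.07059679 0.09202346]
[0.39080001 0.54730266 0.64512831]
[0.39080001 0.54730266 0.64512831]
```

View pics/zoom.png

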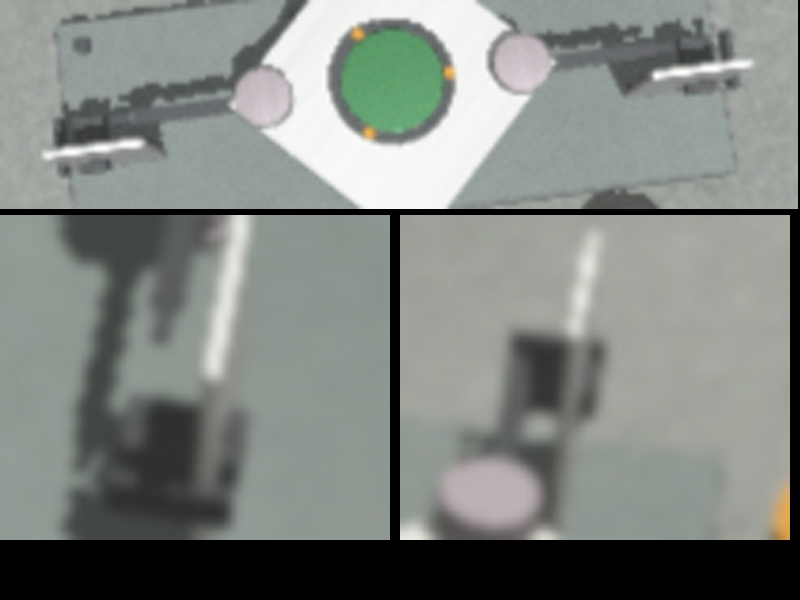

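Run:
```python
from h import *
from scipy.spatial.transform import Rotation as Ro
np.set_printoptions(precision=3,suppress=True)
o=get_obs();R=Ro.from_quat(o['tool_rot'],scalar_first=True).as_matrix();print(R)
c=read_camera('wrist');print(c['hand_eye'],c['intrinsics'])
d=np.array([.53,.0,.35])-o['eef_pos'];print('tool shift',R.T@d)
# pad centroids
from h import world
for n in('top0','side0'):
    z=np.load('pics/'+n+'.npz');im=z['color'].astype(int);h=cv2.cvtColor(z['color'],cv2.COLOR_RGB2HSV)
    u=(230,264) if n[0]=='t' else (226,297)
    print(n,z['color'][u],h[u])
    for p in ([(230,264),(221,332)] if n[0]=='t' else [(226,297),(174,308)]):
        col=im[p];m=(abs(im-col).sum(-1)<40).astype(np.uint8);k,l,s,ce=cv2.connectedComponentsWithStats(m)
        i=l[p];print(s[i],ce[i])
        K=z['intrinsics'];dd=z['R'].T@np.linalg.inv(K)@[*ce[i],1];oo=-z['R'].T@z['t'];print(oo+dd*(.093-oo[2])/dd[2])
```

```text
[[ 0.372 -0.001  0.928]
 [-0.928  0.001  0.372]
 [-0.002 -1.    -0.   ]]
[[ 1.    -0.    -0.001 -0.   ]
 [ 0.001 -0.32   0.947 -0.141]
 [-0.001 -0.947 -0.32   0.083]
 [ 0.     0.     0.     1.   ]] [[325.147   0.    278.545]
 [  0.    325.147 211.332]
 [  0.      0.      1.   ]]
tool shift [-0.478 -0.119  0.492]
top0 [205 196 200] [167  11 205]
[256 224  15  15 145] [263.986 230.855]
[0.521 0.064 0.093]
[326 216  15  14 136] [332.279 221.926]
[ 0.539 -0.064  0.093]
side0 [187 178 179] [177  12 187]
[289 219  18  11 141] [297.61  224.014]
[0.518 0.067 0.093]
[302 168  13   9  90] [308.211 172.089]
[ 0.538 -0.062  0.093]
```

Request:
play_rows:
  increments:
    - [[0, 0, 0], [0, 6.85, 0]]
    - [[0, 0, 0], [0, 6.85, 0]]
    - [[-0.0322, 0, 0.0203], [0, 0, 0]]
    - [[-0.0322, 0, 0.0203], [0, 0, 0]]
    - [[-0.0322, 0, 0.0203], [0, 0, 0]]
    - [[-0.0322, 0, 0.0203], [0, 0, 0]]
    - [[-0.0322, 0, 0.0203], [0, 0, 0]]
    - [[-0.0322, 0, 0.0203], [0, 0, 0]]
    - [[-0.0322, 0, 0.0203], [0, 0, 0]]
    - [[-0.0322, 0, 0.0203], [0, 0, 0]]
    - [[-0.0322, 0, 0.0203], [0, 0, 0]]
    - [[-0.0322, 0, 0.0203], [0, 0, 0]]
    - [[-0.0322, 0, 0.0203], [0, 0, 0]]
    - [[-0.0322, 0, 0.0203], [0, 0, 0]]
    - [[-0.0322, 0, 0.0203], [0, 0, 0]]
    - [[-0.0322, 0, 0.0203], [0, 0, 0]]
    - [[-0.0322, 0, 0.0203], [0, 0, 0]]
    - [[-0.0322, 0, 0.0203], [0, 0, 0]]
    - [[-0.0322, 0, 0.0203], [0, 0, 0]]
    - [[-0.0322, 0.03, 0.0203], [0, 0, 0]]
  gripper: 0

```text
t: 1.82
eef_pos: [0.5325, -0.0031, 0.2095]
tool_rot: [0.537, -0.532, 0.461, -0.465]
contact_force: [0.6, -0.6, -0.1]
gripper_width: -0.003
```

```bash
cat >> h.py <<'E'
from scipy.spatial.transform import Rotation as Ro
np.set_printoptions(precision=4,suppress=True)
def wrist(fn):
    o=get_obs();c=read_camera('wrist');T=np.eye(4);T[:3,:3]=Ro.from_quat(o['tool_rot'],scalar_first=True).as_matrix();T[:3,3]=o['eef_pos']
    M=np.linalg.inv(T@c['hand_eye']);c['R']=M[:3,:3];c['t']=M[:3,3]
    cv2.imwrite('pics/'+fn+'.png',c['color'][:,:,::-1]);np.savez('pics/'+fn+'.npz',**c);return o,c
E
python3 - <<'E'
from h import *
o,c=wrist('w1');print(o['t'],o['eef_pos'],o['contact_force'],o['gripper_width'])
E
```

```text
1.8167 [ 0.5325 -0.0031  0.2095] [ 0.5879 -0.572  -0.0983] -0.003127241010870746
```

View pics/w1.png

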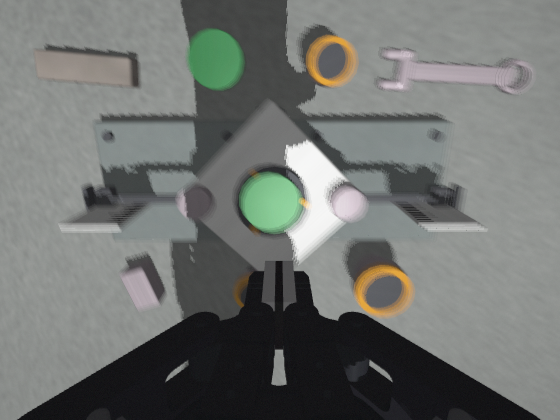

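The wrist view shows the clips near (100,195) and (447,195), and the pads at (195,203) and (350,203).

Run:
```python
from h import *
c=dict(np.load('pics/w1.npz'));W=world(c);im=c['color']
p=np.zeros((600,800,3),np.uint8)
f=lambda im:cv2.resize(im,None,fx=6,fy=6,interpolation=cv2.INTER_NEAREST)
def stretch(x): return np.clip(x.astype(float)*1.6,0,255).astype(np.uint8)
p[:300,:780]=stretch(f(im[180:230,65:195]));p[300:600,:780]=stretch(f(im[180:230,365:495]))
cv2.imwrite('pics/z1.png',p[:,:,::-1])
Z=(W[:,:,2]*1000).astype(int)
np.set_printoptions(linewidth=250)
print(Z[180:216:2,76:190:3]);print(Z[180:216:2,370:480:3])
```

```text
[[  0   0  -1   0   0   0   0   0  -2  -2  18  18  18  18  19  18  19  18  18  19  18  19  19  18  18  18  18  18  19  19  18  17  17  19  17  19  19  17]
 [  0   0  -1  -1   0  -1   0   0  -1   0  18  18  19  18  18  19  18  19  19  19  20  18  19  19  18  19  18  18  18  18  18  17  17  17  18  19  19  18]
 [  0   0   0  -1  -2  -2   0   0   0   0  18  20  19  17  18  17  19  19  17 351  19  18  18  17  18  18  18  18  19  18  19  19  19  18  18  18  19  17]
 [ -1  -1  -2  -1  -1  -1   0  -1  -1  -2  17  18  19  18  19  18  19  18  19  19  17  18  19  18  18  18  17  19  19  18  18  18  19  20  20  18  18  19]
 [ -2   0   0  -1  51  52  47  -1  -1   0  18  19  49  48  19  19  18  17  18  18  19  18  18  19  18  18  18  19  18  19  18  18  17  18  19  18  19  18]
 [ -1   0   0  58  57  53  47  -1  54  56  56  57  57  54  19  18  17  18  19  18  19 351  19  19  18  19  19  19  18  17  18  19  19  17  18  19  19  18]
 [ -1   0   0  59  58  53  49  57  60  58  59  57  58  53  19  18  18  19  17  18  18  18  17  19  18  18  18  19  18  21  18  18  17  19  19  18  17  89]
 [  0   0 351  
[... 3709 characters left out ...]
44  45  44  45  43  45  44  44  56  61  60  60  61  60  60  50  55  60  61  -1   0  -1  -1  -1]
 [ 18  19  17  20  18  18  17  19  17  18  41  48  50  51  51  50  51  49  51  51  51  50  61  61  60  62  60  60  50  56  60  61  -2  -1  -2   0   0]
 [ 18  19  18  18  17  19  18  18  18  20  18  50  56  58  58  60  59  57  57  57  56  58  56 351  57  56  57  57  58  58  60  61  -2  -1  -1  -2  -2]
 [ 19  17  19  17  19  18  17  18  19  18  17  19  57  63  63  65  64  65  62  62  63  63  63  63  63  63  64  63  63  62  62  60   0  -2  -1  -2  -1]
 [ 18  19  20  18  19  19  18  18  18  17  19 351  18  64  68  69  68  67  69  69  68  68  68  69  68  69  70  69  69  69  70  69  -1   0  -1  -1  -1]]
```

View pics/z1.png

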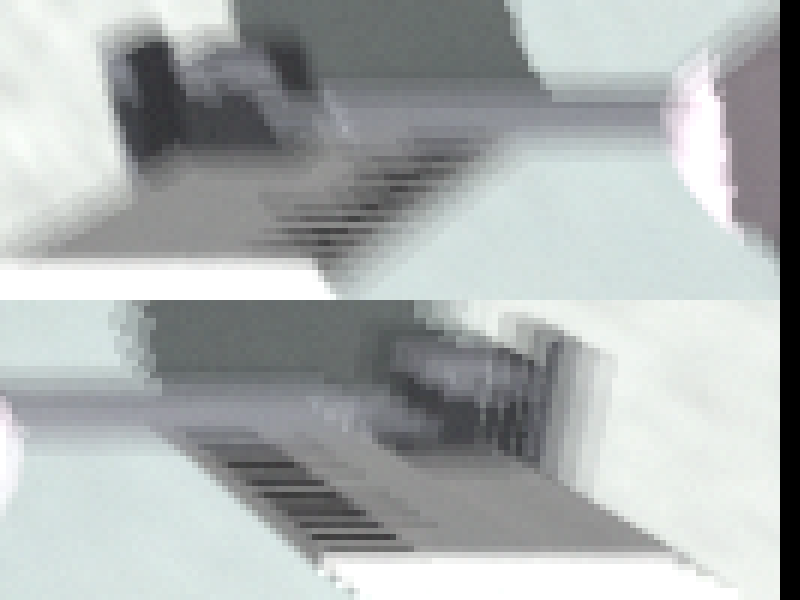

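Run:
```python
from h import *
c=dict(np.load('pics/w1.npz'));W=world(c);Z=W[:,:,2]
for n,s in dict(L=np.s_[180:225,170:220],R=np.s_[180:225,325:375]).items():
    w=W[s];m=(w[...,2]>.087)&(w[...,2]<.097);P=w[m];print(n,m.sum(),(P.min(0)+P.max(0))/2,P.mean(0),np.ptp(P,axis=0))
for n,s in dict(L=np.s_[186:214,80:116],R=np.s_[186:214,430:470]).items():
    w=W[s].reshape(-1,3);w=w[(w[:,2]>.044)&(w[:,2]<.0635)]
    h=np.histogram(w[:,2]*1000,np.arange(44,64));print(n,list(zip(h[1],h[0])))
    q=w[w[:,2]>.0565];q=q[q[:,2]<.0625]; print(q.min(0),q.max(0),np.median(q[:,2]))
for r,cc in((202,115),(202,160),(202,440),(202,400)):print('ptr',np.median(W[r-1:r+2,cc-3:cc+3,2]))
o=get_obs();R=Ro.from_quat(o['tool_rot'],scalar_first=True).as_matrix();print(R)
```

```text
L 957 [0.5231 0.065  0.0904] [0.5239 0.0648 0.0914] [0.0295 0.0293 0.0065]
R 952 [ 0.5419 -0.0632  0.0903] [ 0.5425 -0.0625  0.0914] [0.0289 0.0297 0.0066]
L [(np.int64(44), np.int64(0)), (np.int64(45), np.int64(0)), (np.int64(46), np.int64(2)), (np.int64(47), np.int64(5)), (np.int64(48), np.int64(15)), (np.int64(49), np.int64(16)), (np.int64(50), np.int64(18)), (np.int64(51), np.int64(22)), (np.int64(52), np.int64(16)), (np.int64(53), np.int64(33)), (np.int64(54), np.int64(30)), (np.int64(55), np.int64(34)), (np.int64(56), np.int64(33)), (np.int64(57), np.int64(42)), (np.int64(58), np.int64(145)), (np.int64(59), np.int64(223)), (np.int64(60), np.int64(66)), (np.int64(61), np.int64(14)), (np.int64(62), np.int64(4))]
[0.4926 0.1472 0.0565] [0.5167 0.1779 0.0622] 0.059197546874602214
R [(np.int64(44), np.int64(2)), (np.int64(45), np.int64(0)), (np.int64(46), np.int64(0)), (np.int64(47), np.int64(1)), (np.int64(48), np.int64(4)), (np.int64(49), np.int64(11)), (np.int64(50), np.int64(30)), (np.int64(51), np.int64(29)), (np.int64(52), np.int64(28)), (np.int64(53), np.int64(24)), (np.int64(54), np.int64(40)), (np.int64(55), np.int64(33)), (np.int64(56), np.int64(31)), (np.int64(57), np.int64(33)), (np.int64(58), np.int64(33)), (np.int64(59), np.int64(53)), (np.int64(60), np.int64(190)), (np.int64(61), np.int64(191)), (np.int64(62), np.int64(48))]
[ 0.5392 -0.1767  0.0565] [ 0.5644 -0.1461  0.0625] 0.06080496581272301
ptr 0.07510248366126959
ptr 0.07526404281170203
ptr 0.061224935069607266
ptr 0.0749915169137018
[[ 0.1497  0.0009  0.9887]
 [-0.9887  0.0049  0.1497]
 [-0.0047 -1.      0.0017]]
```

Request:
play_rows:
  increments:
    - [[-0.0342, 0, 0], [0, 0, 0]]
    - [[-0.0342, 0, 0], [0, 0, 0]]
    - [[0, 0.04, 0], [0, 0, 0]]
    - [[0, 0.035, 0], [0, 0, 0]]
    - [[0, 0.02, 0], [0, 0, 0]]
    - [[0, 0.01, 0], [0, 0, 0]]
    - [[0, 0.004, 0], [0, 0, 0]]
    - [[0, 0, 0], [0, 0, 0]]
    - [[0, 0, 0], [0, 0, 0]]

```text
t: 2.62
eef_pos: [0.5199, 0.0616, 0.0975]
tool_rot: [0.535, -0.534, 0.463, -0.464]
contact_force: [0.6, 0.7, 0.1]
gripper_width: 0.0
```

Run:
```python
from h import *
o,c=wrist('w2');print(o['t'],o['eef_pos'],o['contact_force'])
```

```text
2.6167 [0.5199 0.0616 0.0975] [0.6033 0.7153 0.1345]
```

View pics/w2.png

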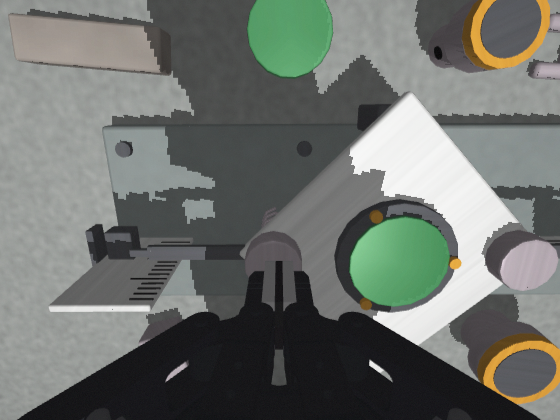

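Request:
play_rows:
  increments:
    - [[-0.003, 0, 0.003], [0, 0, 0]]
    - [[0, 0.003, 0], [0, 0, 0]]
    - [[0, 0.002, 0], [0, 0, 0]]
    - [[0, 0.002, 0], [0, 0, 0]]
    - [[0, 0.002, 0], [0, 0, 0]]
    - [[0, 0.001, 0], [0, 0, 0]]
    - [[0, 0, 0], [0, 0, 0]]
    - [[0, 0, 0], [0, 0, 0]]

```text
t: 3.33
eef_pos: [0.5221, 0.0663, 0.087]
tool_rot: [0.535, -0.534, 0.463, -0.463]
contact_force: [0.8, 5.3, 5.3]
gripper_width: 0.005
```

```bash
cat > m.py <<'E'
from h import *
import sys
o,c=wrist(sys.argv[1]);print(o['t'],o['eef_pos'],o['contact_force'])
W=world(c).reshape(-1,3)
s=1 if sys.argv[1][0]=='L' else -1
C=np.array([.5318,.001]);yw=.145
ey=np.array([-np.sin(yw),np.cos(yw)]);ex=np.array([np.cos(yw),np.sin(yw)])
d=W[:,:2]-C;x=d@ex;y=s*(d@ey);z=W[:,2]*1000
# pointer: bins along y: z top of points with |x| small
for y0 in range(88,184,4):
    k=(y*1000>=y0)&(y*1000<y0+4)&(abs(x)<.012)&(z>30)&(z<100)
    if k.sum()>5: print(y0,k.sum(),'z pct10,50,90',np.percentile(z[k],[10,50,90]).round(1),'x',np.percentile(x[k]*1000,[5,95]).round(1), 'near x0:',np.percentile(z[k&(abs(x)<.003)],[50,90]).round(1) if (k&(abs(x)<.003)).sum()>3 else '')
E
python3 m.py L1
```

```text
3.3333 [0.5221 0.0663 0.087 ] [0.7802 5.3175 5.3276]
88 112 z pct10,50,90 [64.6 66.  66.8] x [-3.3  4.4] near x0: [66.1 66.8]
92 110 z pct10,50,90 [64.6 65.6 66.3] x [-3.   4.6] near x0: [65.7 66.5]
96 106 z pct10,50,90 [64.2 65.1 66. ] x [-2.8  4.5] near x0: [65.2 66.1]
100 108 z pct10,50,90 [63.6 64.8 65.5] x [-2.9  4.4] near x0: [64.8 65.4]
104 108 z pct10,50,90 [63.1 64.5 65.3] x [-3.3  4.5] near x0: [64.7 65.3]
108 107 z pct10,50,90 [63.1 64.1 64.8] x [-3.1  4.5] near x0: [64.2 64.8]
112 104 z pct10,50,90 [62.7 63.6 64.4] x [-3.2  4.3] near x0: [63.6 64.5]
116 104 z pct10,50,90 [61.9 63.2 64. ] x [-3.3  4.4] near x0: [63.4 64.3]
120 106 z pct10,50,90 [61.7 62.7 63.5] x [-3.1  4.5] near x0: [62.8 63.5]
124 101 z pct10,50,90 [61.3 62.3 62.9] x [-3.3  4.5] near x0: [62.4 62.9]
128 105 z pct10,50,90 [61.3 62.1 62.8] x [-3.3  4.5] near x0: [62.2 62.9]
132 83 z pct10,50,90 [60.4 61.5 62.4] x [-2.5  4.6] near x0: [61.6 62.4]
136 60 z pct10,50,90 [59.2 61.  61.8] x [-1.6  2.6] near x0: [61.  61.8]
140 58 z pct10,50,90 [59.5 60.7 61.4] x [-1.5  2.5] near x0: [60.7 61.4]
144 6 z pct10,50,90 [59.1 60.  60.9] x [-1.1  1.9] near x0: [60.  60.9]
148 296 z pct10,50,90 [49.6 55.  59.2] x [-10.1   5.9] near x0: [55.1 59.3]
152 252 z pct10,50,90 [53.7 59.  59.9] x [-10.    6.5] near x0: [59.3 59.9]
156 239 z pct10,50,90 [54.  59.2 59.9] x [-9.8  6.6] near x0: [59.3 59.8]
160 242 z pct10,50,90 [53.5 59.1 59.9] x [-10.    6.5] near x0: [59.4 60.3]
164 145 z pct10,50,90 [53.7 58.9 59.8] x [-9.7  6.5] near x0: [59.  59.6]
172 527 z pct10,50,90 [49.1 55.5 59.5] x [-10.7   7.4] near x0: [55.7 59.6]
176 100 z pct10,50,90 [53.4 59.  59.8] x [-10.8   7.4] near x0: [59.1 59.9]
```

Request:
play_rows:
  increments:
    - [[0, 0.001, 0], [0, 0, 0]]
    - [[0, 0.001, 0], [0, 0, 0]]
    - [[0, 0, 0], [0, 0, 0]]
    - [[0, 0, 0], [0, 0, 0]]

```text
t: 3.72
eef_pos: [0.5221, 0.0666, 0.0851]
tool_rot: [0.535, -0.534, 0.463, -0.463]
contact_force: [0.4, 5.9, 6.7]
gripper_width: -0.005
```

```bash
python3 m.py L2 | grep -E "^(3|4|88|136|140|144|152|156|160) |\["|grep -E "^[0-9]\.|^(88|132|136|140|144|152|156|160) "
```

```text
3.7167 [0.5221 0.0666 0.0851] [0.4179 5.8851 6.7032]
88 106 z pct10,50,90 [62.1 63.2 64. ] x [-3.2  4.4] near x0: [63.3 63.9]
132 77 z pct10,50,90 [56.6 57.6 58.2] x [-3.1  4.5] near x0: [57.6 58.1]
136 56 z pct10,50,90 [54.8 57.  57.7] x [-1.1  2.6] near x0: [57.  57.7]
140 55 z pct10,50,90 [55.1 56.3 57.3] x [-1.3  2.8] near x0: [56.3 57.3]
152 252 z pct10,50,90 [54.2 59.1 59.9] x [-10.3   6.6] near x0: [59.4 60.1]
156 250 z pct10,50,90 [53.4 59.1 59.9] x [-10.3   6.6] near x0: [59.3 60. ]
160 257 z pct10,50,90 [54.4 59.2 59.9] x [-10.2   6.5] near x0: [59.4 60. ]
```

Request:
play_rows:
  increments:
    - [[0, 0.0004, 0], [0, 0, 0]]
    - [[0, 0, 0], [0, 0, 0]]
    - [[0, 0, 0], [0, 0, 0]]
    - [[0, 0, 0], [0, 0, 0]]
    - [[0, 0, 0], [0, 0, 0]]
    - [[0, 0, 0], [0, 0, 0]]
    - [[0, 0, 0], [0, 0, 0]]
    - [[0, 0, 0], [0, 0, 0]]
    - [[0, 0, 0], [0, 0, 0]]
    - [[0, 0, 0], [0, 0, 0]]
    - [[0, 0, 0], [0, 0, 0]]
    - [[0, 0, 0], [0, 0, 0]]

```text
t: 4.77
eef_pos: [0.5221, 0.0666, 0.0848]
tool_rot: [0.535, -0.534, 0.463, -0.463]
contact_force: [-0.7, 5.6, 5.6]
gripper_width: 0.0
```

```bash
python3 m.py L3 |grep -E "^[0-9]\.|^(88|132|136|140|144|156) "
```

```text
4.7667 [0.5221 0.0666 0.0848] [-0.6609  5.5922  5.6445]
88 108 z pct10,50,90 [61.7 62.8 63.6] x [-3.   4.4] near x0: [62.9 63.7]
132 74 z pct10,50,90 [55.7 56.7 57.7] x [-2.2  4.4] near x0: [56.7 57.7]
136 60 z pct10,50,90 [54.1 56.1 56.9] x [-1.4  2.6] near x0: [56.1 56.9]
140 47 z pct10,50,90 [54.2 55.7 56.4] x [-1.1  2.6] near x0: [55.7 56.4]
156 248 z pct10,50,90 [52.4 59.  60. ] x [-10.3   6.5] near x0: [59.4 60. ]
```

Request:
play_rows:
  increments:
    - [[0, -0.003, 0], [0, 0, 0]]
    - [[0, -0.003, 0], [0, 0, 0]]
    - [[0, -0.003, 0], [0, 0, 0]]
    - [[0, -0.003, 0], [0, 0, 0]]
    - [[0, -0.015, 0], [0, 0, 0]]
    - [[0, -0.018, 0], [0, 0, 0]]
    - [[0, 0, 0], [0, 0, 0]]
    - [[0, 0, 0], [0, 0, 0]]
    - [[0, 0, 0], [0, 0, 0]]
    - [[0, 0, 0], [0, 0, 0]]
    - [[0, 0, 0], [0, 0, 0]]
    - [[0, 0, 0], [0, 0, 0]]
    - [[0.035, 0, 0], [0, 0, 0]]
    - [[0.035, 0, 0], [0, 0, 0]]
    - [[0.035, 0, 0], [0, 0, 0]]
    - [[0.02, 0, 0], [0, 0, 0]]
    - [[0.006, 0, -0.0007], [0, 0, 0]]
    - [[0, 0, 0], [0, 0, 0]]
    - [[0, 0, 0], [0, 0, 0]]

```text
t: 6.4
eef_pos: [0.5391, -0.0638, 0.1288]
tool_rot: [0.534, -0.534, 0.464, -0.463]
contact_force: [0.1, 0.7, -0.3]
gripper_width: -0.002
```

```bash
python3 m.py R0
python3 - <<'E'
from h import *
W=world(np.load('pics/R0.npz')).reshape(-1,3)
d=W[:,:2]-[.541,-.063];k=(np.hypot(*d.T)<.02)&(W[:,2]>.087)&(W[:,2]<.097);P=W[k];print(k.sum(),(P.min(0)+P.max(0))/2,np.ptp(P,axis=0))
E
```

```text
6.4 [ 0.5391 -0.0638  0.1288] [ 0.0976  0.7189 -0.3191]
88 77 z pct10,50,90 [74.3 75.2 75.8] x [-3.4  4.3] near x0: [75.2 75.9]
92 80 z pct10,50,90 [74.4 74.9 75.8] x [-3.4  4.2] near x0: [75.1 75.9]
96 84 z pct10,50,90 [74.3 75.  75.8] x [-3.6  4.4] near x0: [75.2 75.9]
100 83 z pct10,50,90 [74.3 75.  75.7] x [-3.4  4.5] near x0: [75.1 75.7]
104 86 z pct10,50,90 [73.9 75.2 76. ] x [-3.3  4.4] near x0: [75.3 76. ]
108 86 z pct10,50,90 [73.6 74.9 75.7] x [-3.5  4.4] near x0: [75.  75.8]
112 85 z pct10,50,90 [73.6 75.1 75.7] x [-3.4  4.4] near x0: [75.1 75.7]
116 86 z pct10,50,90 [74.1 75.  76. ] x [-3.5  4.5] near x0: [75.2 76. ]
120 85 z pct10,50,90 [73.8 75.  75.9] x [-3.5  4.4] near x0: [75.1 75.9]
124 90 z pct10,50,90 [73.6 75.  75.9] x [-3.6  4.4] near x0: [75.2 76. ]
128 85 z pct10,50,90 [73.7 75.  75.7] x [-3.4  4.3] near x0: [75.2 75.8]
132 75 z pct10,50,90 [73.6 75.  75.8] x [-3.3  4.3] near x0: [75.1 75.8]
136 50 z pct10,50,90 [73.2 75.  75.8] x [-1.5  2.5] near x0: [75.  75.8]
140 50 z pct10,50,90 [72.6 74.8 75.8] x [-1.5  2.4] near x0: [74.8 75.8]
144 11 z pct10,50,90 [73.1 75.  76.2] x [-2.   2.1] near x0: [75.  76.2]
148 148 z pct10,50,90 [52.  58.1 61.6] x [-10.1   5.9] near x0: [56.6 61.2]
152 162 z pct10,50,90 [58.2 61.1 62. ] x [-10.8   6.4] near x0: [61.3 62.1]
156 166 z pct10,50,90 [57.3 61.1 62. ] x [-10.5   6.4] near x0: [61.4 62.1]
160 168 z pct10,50,90 [57.  61.  61.9] x [-10.1   6.3] near x0: [61.2 61.9]
164 100 z pct10,50,90 [58.  60.9 61.9] x [-9.6  6.4] near x0: [61.2 61.8]
172 326 z pct10,50,90 [51.  58.  61.6] x [-10.8   7.1] near x0: [58.1 61.5]
176 70 z pct10,50,90 [55.  61.  61.7] x [-11.    7.2] near x0: [61.  61.5]
1731 [ 0.5429 -0.0633  0.0902] [0.0277 0.0298 0.0063]
```

Request:
play_rows:
  increments:
    - [[0, 0.02, 0.003], [0, 0, 0]]
    - [[0, 0.01, 0], [0, 0, 0]]
    - [[0, 0.004, 0], [0, 0, 0]]
    - [[0, 0.002, 0], [0, 0, 0]]
    - [[0, 0.002, 0], [0, 0, 0]]
    - [[0, 0.002, 0], [0, 0, 0]]
    - [[0, 0.001, 0], [0, 0, 0]]
    - [[0, 0, 0], [0, 0, 0]]
    - [[0, 0, 0], [0, 0, 0]]

```text
t: 7.2
eef_pos: [0.5423, -0.0643, 0.0884]
tool_rot: [0.534, -0.534, 0.463, -0.463]
contact_force: [-2.4, 1.5, 2.9]
gripper_width: -0.004
```

```bash
python3 m.py R1 |grep -E "^[0-9]\.|^(88|132|136|140|144|156) "
```

```text
7.2 [ 0.5423 -0.0643  0.0884] [-2.3929  1.5477  2.9424]
88 113 z pct10,50,90 [66.7 67.9 68.9] x [-3.4  4.6] near x0: [68.  68.9]
132 90 z pct10,50,90 [63.3 64.5 65.3] x [-3.3  4.3] near x0: [64.6 65.3]
136 62 z pct10,50,90 [62.3 64.1 65. ] x [-1.4  2.6] near x0: [64.1 65. ]
140 60 z pct10,50,90 [62.4 63.9 64.6] x [-1.6  2.6] near x0: [63.9 64.6]
144 12 z pct10,50,90 [63.  63.5 63.9] x [-1.3  2.3] near x0: [63.5 63.9]
156 241 z pct10,50,90 [56.1 60.9 61.8] x [-10.    6.4] near x0: [61.3 61.7]
```

Request:
play_rows:
  increments:
    - [[0, 0.001, 0], [0, 0, 0]]
    - [[0, 0.001, 0], [0, 0, 0]]
    - [[0, 0.0005, 0], [0, 0, 0]]
    - [[0, 0, 0], [0, 0, 0]]
    - [[0, 0, 0], [0, 0, 0]]
    - [[0, 0, 0], [0, 0, 0]]

```text
t: 7.75
eef_pos: [0.5424, -0.0648, 0.0857]
tool_rot: [-0.534, 0.534, -0.463, 0.464]
contact_force: [-1.7, -0.6, 4.6]
gripper_width: 0.002
```

```bash
python3 m.py R2 |grep -E "^[0-9]\.|^(88|132|136|140|144|156) "
```

```text
7.75 [ 0.5424 -0.0648  0.0857] [-1.6678 -0.6484  4.5727]
88 113 z pct10,50,90 [62.9 64.  64.9] x [-3.4  4.5] near x0: [64.  64.9]
132 82 z pct10,50,90 [57.8 58.6 59.3] x [-3.   4.4] near x0: [58.6 59.4]
136 55 z pct10,50,90 [56.7 57.9 58.9] x [-1.4  2.5] near x0: [57.9 58.9]
140 57 z pct10,50,90 [55.8 57.6 58.3] x [-1.4  2.5] near x0: [57.6 58.3]
156 254 z pct10,50,90 [55.1 60.9 61.9] x [-10.4   6.4] near x0: [61.3 61.9]
```

Request:
play_rows:
  increments:
    - [[0, 0.0001, 0], [0, 0, 0]]
    - [[0, 0, 0], [0, 0, 0]]
    - [[0, 0, 0], [0, 0, 0]]
    - [[0, 0, 0], [0, 0, 0]]
    - [[0, 0, 0], [0, 0, 0]]
    - [[0, 0, 0], [0, 0, 0]]
    - [[0, 0, 0], [0, 0, 0]]
    - [[0, 0, 0], [0, 0, 0]]
    - [[0, 0, 0], [0, 0, 0]]
    - [[0, 0, 0], [0, 0, 0]]
    - [[0, 0, 0], [0, 0, 0]]
    - [[0, 0, 0], [0, 0, 0]]

```text
t: 8.8
eef_pos: [0.5424, -0.0648, 0.0856]
tool_rot: [-0.534, 0.534, -0.463, 0.464]
contact_force: [-2.5, -1.3, 5.4]
gripper_width: -0.001
```

Request:
play_rows:
  increments:
    - [[0, -0.003, 0], [0, 0, 0]]
    - [[0, -0.003, 0], [0, 0, 0]]
    - [[0, -0.003, 0], [0, 0, 0]]
    - [[0, -0.003, 0], [0, 0, 0]]
    - [[0, -0.015, 0], [0, 0, 0]]
    - [[0, -0.03, 0], [0, 0, 0]]
    - [[0, -0.03, 0], [0, 0, 0]]
    - [[0, -0.03, 0], [0, 0, 0]]
    - [[0, 0, 0], [0, 0, 0]]
    - [[0, 0, 0], [0, 0, 0]]
    - [[0, 0, 0], [0, 0, 0]]
    - [[0, 0, 0], [0, 0, 0]]
    - [[0, 0, 0], [0, 0, 0]]
    - [[0, 0, 0], [0, 0, 0]]

```text
t: 9.97
eef_pos: [0.5416, -0.0644, 0.2014]
tool_rot: [-0.534, 0.535, -0.464, 0.463]
contact_force: [0.0, -0.2, -0.5]
gripper_width: -0.002
```

```bash
python3 m.py R9 |grep -E "^[0-9]\.|^1?[0-9]\.|^(88|132|136|140|144|156) "
python3 - <<'E'
from h import *
a=save('top','top9')
d=cv2.absdiff(a['color'],np.load('pics/top0.npz')['color'])
cv2.imwrite('pics/end.png',np.hstack([a['color'][130:340,150:450],d[130:340,150:450]])[:,:,::-1])
E
```

```text
9.9667 [ 0.5416 -0.0644  0.2014] [ 0.0093 -0.1695 -0.4902]
88 48 z pct10,50,90 [74.1 75.1 75.9] x [-3.4  4.4] near x0: [75.3 76. ]
132 40 z pct10,50,90 [74.  75.1 76. ] x [-2.9  4.4] near x0: [75.  75.8]
136 23 z pct10,50,90 [74.1 75.1 76.2] x [-1.1  2.4] near x0: [75.1 76.2]
140 22 z pct10,50,90 [73.8 75.  75.7] x [-1.   2.3] near x0: [75.  75.7]
156 97 z pct10,50,90 [58.6 61.1 61.9] x [-10.3   6.3] near x0: [61.2 61.9]
```

View pics/end.png

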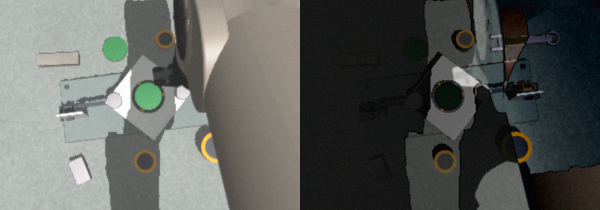

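View pics/R9.png

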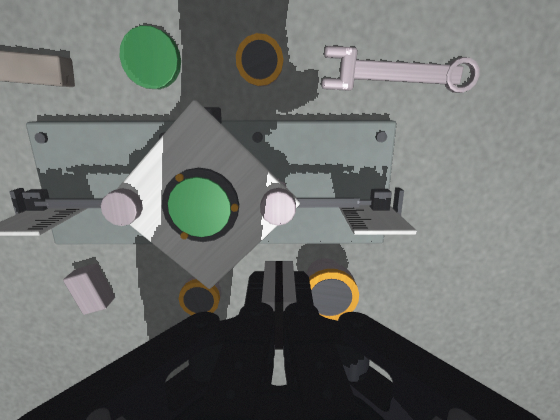

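The plate is level, the fingers are well clear, and all seven loose items are where they were. The difference image shows only shadows and the arm.

```bash
python3 -c "
from station import *
print(hand_in())"
```

```text
the job is handed in; nothing more can be done
None
```

I pressed the left pad and then the right, each until its pointer stood level with its clip. I held each for over a second and let the plate spring back level before going on. The job is handed in; it reported no verdict.

| Check | Left | Right |
|---|---|---|
| Pointer against clip middle during the hold (wrist depth) | about 0.3 mm above | about 0.3 mm above |
| Vertical force at the wrist (offset under about 1 N) | about 5.6 N | about 5.4 N |
| Pointer after release | not viewed directly; right pointer read level | level (75 mm along its length) |

- **End state:** The fingers finished about 0.11 m above the pads with no contact force beyond the sensor's offset, at about 10 s of the 43 s allowed.
- **Loose items:** None looked moved in the final top and wrist pictures. I compared them by eye rather than measuring each one, and the arm hid some of them in the top view.
- **Small disagreement:** The wrist camera read heights about 1.5 mm low, so I set the pointers by their height relative to the clips, not by absolute height.

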